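Set the polisher's speed and hold its dead-man lever in the run band

TASK

Get the bench polisher running: turn the black speed dial on the blue box until its white pointer stands at the orange mark, and only then push the yellow dead-man paddle down with the gripper until the black pointer on its side is in the middle of the green band on the post, and keep it there: finish while still holding it down, for the spring lifts it as soon as it is let go. Never press the paddle down into the red, which trips the machine, and leave the other things on the bench where they are.

Things in the scene. Friction and masses are not known exactly. Their poses are not given: they have to be found in the camera images.
- dial_box: blue control box of the speed dial, 140 x 140 x 70 mm high, fixed to the bench (its place and yaw vary); origin at the centre of its underside, z up. A white scale disc, 120 mm across, lies on its top, and the dial turns at its centre
- dial (a joint): the speed dial's angle in rad, about a vertical axis: grows as the dial turns clockwise seen from above; range 0 to 2.6; it starts between 0.2 and 0.7 and must turn clockwise by 0.6 to 1.6. It stays where it is left (friction 0.05 N m)
- dial_grip (a point): grip point on the dial's axis, 105 mm above the bench. The dial is a black disc 72 mm across (top 83 mm above the bench) carrying an upright bar to grip: 56 mm long, 14 mm thick, 83 to 118 mm above the bench. The bar is centred on the axis and runs along the line from dial_grip to dial_pointer; a white stripe on the pointer's half of the bar and of the disc is the pointer
- dial_pointer (a point): point 50 mm out from the dial's axis in the direction of the white pointer, 75 mm above the bench; turns with the dial (14 mm beyond the edge of its disc)
- mark (a point): the orange mark on the white scale disc, 18 x 9 mm, 50 mm out from the dial's axis, 75 mm above the bench, fixed but at a different angle each time. The dial is set when dial_pointer comes to this point
- lever_base: fixed grey base plate of the dead-man lever, 275 x 90 mm, 12 mm thick (place and yaw vary). Origin on the bench under the paddle; its +x axis runs from the paddle to the hinge, +z up. The hinge axis is along y, at x = +167 mm, 60 mm above the bench, between two blue cheeks 82 mm high. Beside the paddle, at y = +60 mm, stands the white gauge post, 30 x 8 mm, 145 mm high
- deadman (a joint): the dead-man lever's angle in rad: 0 is released (paddle up), grows as the paddle is pressed down, stop at 0.40. The pointer is in the green from 0.175 to 0.265 (middle 0.22), in the red from 0.33. A spring returns it: the downward push needed at the paddle is about 6 N to start and about 9 to 10 N in the green
- paddle_top (a point): centre of the top face of the yellow paddle, 45 mm (along the lever) x 70 x 14 mm thick, 30 mm above the hinge's height at mid-green; moves with the lever: 125 mm above the bench when released, 90 mm at the middle of the green, 60 mm at the stop. The paddle is level at the middle of the green and slopes up 0.22 rad towards the robot when released
- green_mid (a point): fixed point, directly over the base's origin and 90 mm above the bench, where paddle_top is when the black pointer is at the middle of the green band. On the gauge post the green band spans 76 to 91 mm above the bench, and red is all below 65 mm; the black pointer is a tab 7 mm below the paddle's top face
- paste_can: blue-labelled can, 60 mm across, 90 mm tall, upright; loose, to be left alone
- wrench: steel wrench lying flat, 180 mm long; loose, to be left alone
- steel_cup: dark steel cup, 100 mm across, 75 mm tall; loose, to be left alone
- dome_casting: small aluminium dome casting, 100 mm across, 55 mm tall; loose, to be left alone
- grind_wheel: spare reddish grinding wheel lying flat, 100 mm across, 20 mm thick; loose, to be left alone
- bracket: L-shaped aluminium casting, 90 x 50 mm foot, 67 mm tall; loose, to be left alone
- marker: blue marker pen with a black cap lying flat, 130 mm long, 18 mm thick; loose, to be left alone
There are look-alikes about, which are no part of the job. Leave any turquoise look-alike of the dial_box alone.

How it is judged:
By the outcome, as a careful person would: the job done as asked, in the order asked, and still so for the second after the job is handed in, while the arm keeps its last pose, push and grip.
It also fails if it takes over 53 s, if anything falls off the work surface, if the arm or the gripper's body presses on something with over 40 N, if the wrist force passes 120 N, or if a joint passes its speed limit or range.

ROBOT

A 6-joint arm with a two-finger parallel gripper is mounted at the origin on the work surface. World frame = base frame: x ahead of the robot, y to its left, z up, the work surface at z = 0. Lengths are in m, angles in rad, forces in N, time in s.
With the tool pointing down it reaches from about 0.25 to 0.775 m from the base axis. Payload 4 kg.
Tool frame: the origin (TCP) lies at the very end of the fingers, on their centre line; the grasp point (between the pads) lies 19 mm behind it; z points along the fingers, y is the direction in which the jaws open and shut (so a half turn about z gives the same grasp; the last joint's range is limited). The gripper opens to 85 mm and grips with 20 to 120 N. Pads are 22 mm wide; open, the fingers measure 114 mm over their backs; the gripper's body (76 mm by 85 mm) begins 54 mm behind the grasp point. The pads swing forward as they close: fully open they stand 13 mm farther back than shut.
Start: joints at [-1.362, 0.087, 1.371, -0, 1.684, -0.103], TCP at [0.169, -0.523, 0.231] pointing down, gripper open.
Joint ranges: [-3.1, 3.1], [-0.76, 2.03], [0.27, 2.55], [-1.08, 4.22], [0.17, 2.65], [-2.57, 2.57]. Speed limits (rad/s): [2.79, 2.79, 3.14, 3.14, 3.14, 3.14].

INTERFACE

Orientations are given as a unit quaternion [w, x, y, z].
In Python, from plant import * gives the robot as it stands. Calls block until the motion is done:
- move_ptp(position, orientation): joint-space move of the TCP to a pose.
- move_linear(position, orientation=None, feed=0.15, stop_force=None): straight line of the TCP; orientation=None keeps the orientation; feed is the mean speed in m/s. With stop_force (N) it stops when the force on the tool has changed by that much, and returns True; else False.
- move_j(angles): joint-space move.
- command_gripper(opening, grasp_force=None): finger opening in m; grasp_force is the grip in N (None keeps the last); returns when the fingers have stopped.
- dwell(seconds).
- ik(position, orientation): joint angles nearest the present ones, or None.
- read_state(): the state.
- grab_frame(name): name is "scene" or "top" or "wrist"; returns (picture, depth): 480x640x3 uint8, red, green, blue; 480x640 float32, m along the optical axis (not along the pixel's ray), 0 where there is no reading.
- camera_model(name): a dict with "fovy" (degrees; the focal length in pixels is half the picture's height over the tangent of half this angle, whatever the lens; pixels are square), "cx", "cy" (the principal point, pixels), "world_from_camera" (4x4, takes a point from camera to world coordinates). Camera axes: x right, y up, looking along -z (the intrinsics and any distortion apply to the point x, -y, -z); pixel columns grow to the right and rows downward; lengths in m; the calibration is good to about 2 mm. A picture is of the moment at which its call begins: read the wrist's pose just before it. camera_model takes no time and is no camera call; for the wrist camera it gives the pose at the moment of the call.
A pose or a line that the arm cannot do raises Unreachable and nothing moves.
- sign_off(): hands the job in, once; it reports no verdict.
The state is a dict: "clock": time; "joint_pos": joint angles; "joint_velocities": joint speeds; "tau": joint torques, N m; "tcp_pos": TCP position; "eef_rot": TCP orientation; "force": force on the tool from outside, world axes, zero at the start; "ft_torque": the same for the moment, N m; "gripper_width": finger opening in m.
Only numpy, scipy, OpenCV 4.12 (cv2) and the standard library are available. Lean on these libraries where they do the work, as an engineer would, in place of code of your own. Each camera call takes 0.05 s, during which the arm holds its last target. There are 200 camera calls.

## Working session

There is one attempt and no reset: what is moved stays moved. The work goes in short steps, each a Python script; the robot and the scene stay as the last script left them, time stands still between calls to the robot, and variables do not carry over. Pictures are saved under pics/ and viewed, about 8 in all and at most 12, crops included, and the job is handed in when it is done.

```bash
mkdir -p pics; ls; python3 - <<'E'
from plant import *
import cv2,numpy as np
for n in ("top","scene"):
    p,d=grab_frame(n); cv2.imwrite(f"pics/{n}0.png",p[:,:,::-1]); np.savez(f"pics/{n}0.npz",p=p,d=d)
    print(n,camera_model(n))
print(read_state())
E
```

```text
pics
top {'fovy': 42.20241456731446, 'cx': 317.2653038790487, 'cy': 237.95826861751837, 'world_from_camera': array([[-0.00589457,  0.98629274, -0.16489963,  0.28063253],
       [-0.99986504, -0.00328436,  0.01609729, -0.00211705],
       [ 0.01533505,  0.16497226,  0.98617898,  1.62352068],
       [ 0.        ,  0.        ,  0.        ,  1.        ]])}
scene {'fovy': 53.49833732780091, 'cx': 316.9319789551258, 'cy': 247.24969763220813, 'world_from_camera': array([[-0.11817508, -0.79547706,  0.59434914,  1.27936025],
       [ 0.99293248, -0.10125912,  0.0619006 ,  0.06656741],
       [ 0.01094276,  0.59746367,  0.80182131,  1.10811853],
       [ 0.        ,  0.        ,  0.        ,  1.        ]])}
{'clock': 0.1, 'joint_pos': array([-1.36209458e+00,  8.78919642e-02,  1.37210440e+00,  3.86054928e-05,
        1.68357783e+00, -1.03129707e-01]), 'joint_velocities': array([ 0.00148934, -0.00116283, -0.00520452,  0.00015115, -0.00052169,
       -0.00045538]), 'tau': array([ 2.56863314e-03, -3.53012931e+01, -3.14219248e+01, -1.39498211e-04,
        7.92508683e-03,  5.71868236e-05]), 'tcp_pos': array([ 0.16864215, -0.52304784,  0.23024957]), 'eef_rot': array([-9.90404471e-04,  9.87868927e-01,  1.55286835e-01, -3.31191097e-05]), 'force': array([-0.68694368,  0.60867545, -0.79643986]), 'ft_torque': array([-0.04677902, -0.02081114, -0.01930941]), 'gripper_width': 0.08554177714827993}
```

View pics/top0.png

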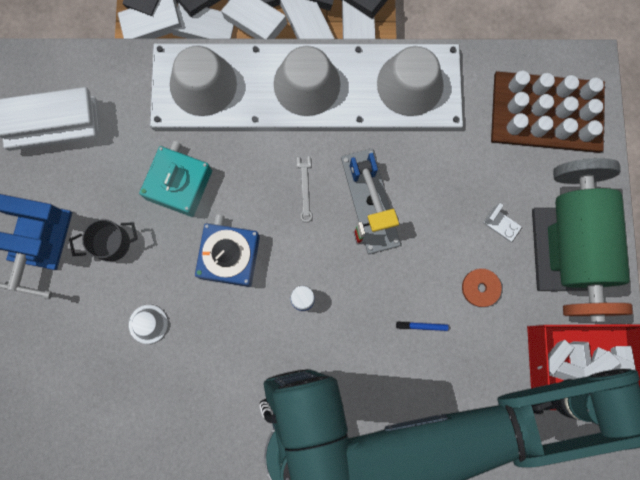

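View pics/scene0.png

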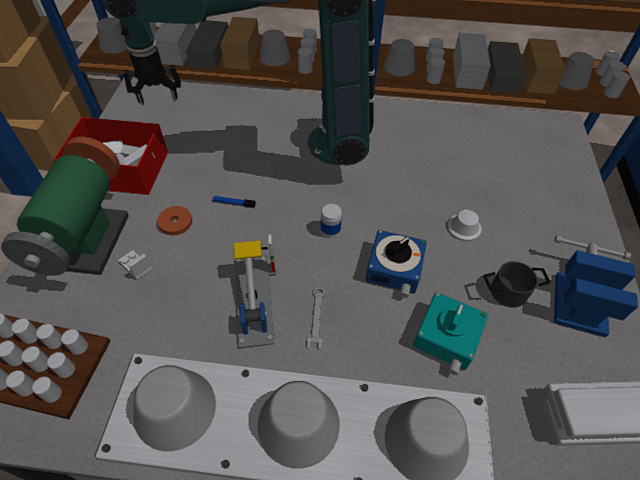

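Top view: the blue box with the white scale disc is at px (228,252), with its orange mark at about (207,253) and the pointer at about (238,244). The turquoise look-alike is at (175,180). The lever's paddle is at (383,219), its hinge near (365,165) and its post near (360,233). The blue box fits the description because of its colour, scale disc and orange mark. I'll confirm with an enlarged crop and take first measurements.

```bash
cat > h.py <<'E'
import numpy as np, cv2
def ray(cm,u,v):
    f=240/np.tan(np.radians(cm["fovy"])/2); T=np.array(cm["world_from_camera"])
    d=T[:3,:3]@np.array([(u-cm["cx"])/f,-(v-cm["cy"])/f,-1.]); return T[:3,3],d
def onplane(cm,u,v,z):
    o,d=ray(cm,u,v); return o+d*(z-o[2])/d[2]
def depthpt(cm,u,v,dep):
    o,d=ray(cm,u,v); return o+d*dep
def masks(p):
    hsv=cv2.cvtColor(p,cv2.COLOR_RGB2HSV); h,s,v=[hsv[...,i].astype(int) for i in range(3)]
    return dict(orange=(h>=4)&(h<=18)&(s>130)&(v>120), white=(s<60)&(v>170), blue=(h>100)&(h<125)&(s>130)&(v>50),
      yellow=(h>20)&(h<32)&(s>150)&(v>120), black=(v<50), green=(h>40)&(h<80)&(s>120), red=((h<4)|(h>172))&(s>140))
def blobs(m,box,amin=4):
    x0,y0,x1,y1=box; k=np.zeros(m.shape,np.uint8); k[y0:y1,x0:x1]=m[y0:y1,x0:x1]
    n,l,st,c=cv2.connectedComponentsWithStats(k)
    return sorted([(int(st[i,4]),c[i].round(2).tolist(),st[i,:4].tolist()) for i in range(1,n) if st[i,4]>=amin],reverse=True)
E
python3 - <<'E'
from plant import *
from h import *
cm=camera_model("top");p=np.load("pics/top0.npz")["p"]; d=np.load("pics/top0.npz")["d"]; M=masks(p)
for n,b,z in (("orange",(190,220,262,290),.075),("white",(195,225,258,285),.075),("blue",(185,210,265,292),.07),("yellow",(340,200,410,240),.125),("blue",(340,140,390,190),.08),("red",(345,225,375,245),.05)):
    for a,c,s in blobs(M[n],b)[:3]: print(n,a,c,s,onplane(cm,*c,z).round(4),"depth",depthpt(cm,*c,d[int(c[1]),int(c[0])]).round(4))
A=cv2.resize(p[212:292,188:268],None,fx=5,fy=5,interpolation=cv2.INTER_CUBIC);B=cv2.resize(p[140:260,335:415],None,fx=5,fy=5,interpolation=cv2.INTER_CUBIC)
C=np.zeros((600,800,3),np.uint8);C[:400,:400]=A;C[:,400:]=B
cv2.imwrite("pics/crop1.png",C[:,:,::-1])
E
```

```text
orange 18 [205.5, 253.0] [203, 252, 6, 3] [0.5023 0.2531 0.075 ] depth [0.5023 0.2532 0.0744]
white 1065 [225.55, 253.34] [202, 230, 48, 47] [0.5012 0.2029 0.075 ] depth [0.4959 0.198  0.1126]
white 15 [219.27, 254.27] [216, 251, 8, 8] [0.4989 0.2186 0.075 ] depth [0.4934 0.213  0.1144]
white 4 [245.5, 280.5] [245, 280, 2, 2] [0.4327 0.1521 0.075 ] depth [0.4336 0.153  0.066 ]
blue 839 [229.17, 255.55] [197, 226, 62, 59] [0.4963 0.1944 0.07  ] depth [0.494  0.1924 0.0861]
yellow 455 [382.92, 219.86] [368, 209, 31, 22] [ 0.5758 -0.1883  0.125 ] depth [ 0.5755 -0.1881  0.1266]
blue 121 [354.64, 168.74] [350, 158, 10, 23] [ 0.7185 -0.1243  0.08  ] depth [ 0.7189 -0.1244  0.0787]
blue 113 [372.64, 164.26] [368, 153, 10, 24] [ 0.7304 -0.1708  0.08  ] depth [ 0.7313 -0.1712  0.0768]
red 23 [357.13, 237.39] [355, 231, 7, 11] [ 0.5449 -0.1302  0.05  ] depth [ 0.5464 -0.131   0.0409]
```

View pics/crop1.png

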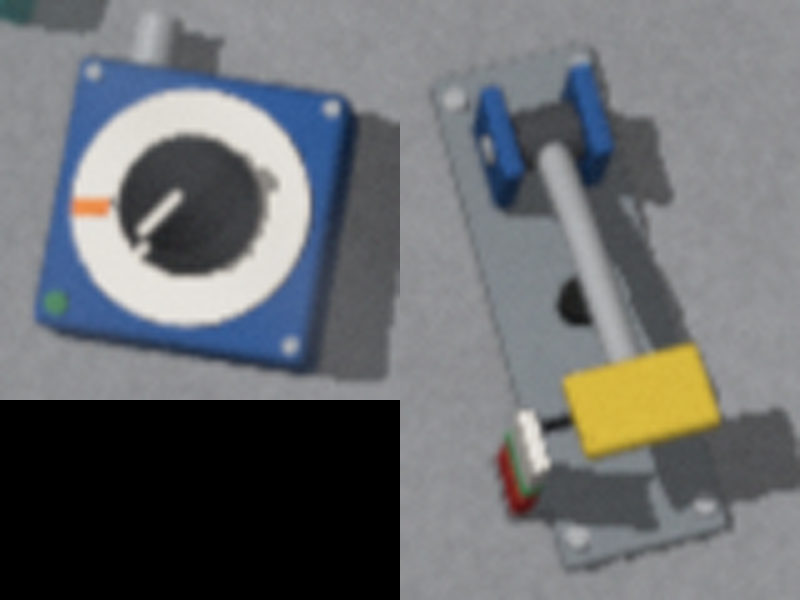

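The crop confirms the blue box. The orange mark is to the left of centre at crop (90,207). The pointer is at lower left, crop (140,245), so it turns clockwise by about 0.65 rad to reach the mark. The lever's paddle is up. Next I'll take closer wrist views of both.

```bash
cat >> h.py <<'E'
from scipy.spatial.transform import Rotation as Ro
def R_down(yaw):  # tool y (jaw) axis along world angle yaw, z down
    y=np.array([np.cos(yaw),np.sin(yaw),0]);z=np.array([0,0,-1.]);x=np.cross(y,z); return np.stack([x,y,z],1)
def q_of(R):
    q=Ro.from_matrix(R).as_quat(); return q[[3,0,1,2]]
def qd(yaw): return q_of(R_down(yaw))
def tcpT(s):
    T=np.eye(4);q=s["eef_rot"];T[:3,:3]=Ro.from_quat([q[1],q[2],q[3],q[0]]).as_matrix();T[:3,3]=s["tcp_pos"];return T
E
python3 - <<'E'
from plant import *
from h import *
s=read_state();C=np.linalg.inv(tcpT(s))@camera_model("wrist")["world_from_camera"]
print(C.round(3), "fov",camera_model("wrist")["fovy"])
def look(name,tgt,z,yaws):
    best=None
    for yaw in yaws:
        R=R_down(yaw);c=R@C[:3,3];d=-R@C[:3,2]
        k=(tgt[2]-(z+c[2]))/d[2];pos=np.array([*(tgt-c-k*d)[:2],z]);j=ik(pos,qd(yaw))
        if j is None: continue
        cost=abs(j[5])
        if best is None or cost<best[0]: best=(cost,pos,yaw,j)
    print(name,best)
    move_ptp(best[1],qd(best[2]));dwell(.2)
    st=read_state();cm=camera_model("wrist");p,d=grab_frame("wrist")
    np.savez(f"pics/{name}.npz",p=p,d=d,cm=cm,tcp=st["tcp_pos"],allow_pickle=True);cv2.imwrite(f"pics/{name}.png",p[:,:,::-1]);print(st["clock"])
b=np.radians(37)  # bar dir ~127deg, jaw perpendicular
look("wl",np.array([.60,-.175,.09]),.30,[np.radians(105),np.radians(-75)])
look("wd",np.array([.497,.203,.075]),.30,[b,b-np.pi])
for a in (b,b-np.pi): print(a,[ (lambda j: None if j is None else round(float(j[5]),2))(ik([.5,.203,.09],qd(a+e))) for e in (.1,0,-.4,-.7,-.9)])
E
```

```text
[[ 0.001  0.95   0.313  0.082]
 [ 1.    -0.001 -0.     0.   ]
 [-0.     0.313 -0.95  -0.143]
 [ 0.     0.     0.     1.   ]] fov 65.00700958010394
wl (np.float64(0.9667379592490226), array([ 0.63331468, -0.16555272,  0.3       ]), np.float64(-1.3089969389957472), array([-3.42258980e-01,  3.27607497e-01,  9.51896043e-01, -4.44089210e-16,
        1.86208911e+00,  9.66737959e-01]))
2.4167
wd (np.float64(0.29315300000752886), array([0.47278134, 0.23429395, 0.3       ]), np.float64(0.6457718232379019), array([ 3.52618823e-01,  3.40895194e-02,  1.29185595e+00, -4.44089210e-16,
        1.81564719e+00, -2.93153000e-01]))
4.25
0.6457718232379019 [-0.47, -0.37, 0.03, 0.33, 0.53]
-2.4958208303518914 [None, None, None, None, None]
```

```bash
python3 - <<'E'
import cv2,numpy as np
a=cv2.imread("pics/wd.png");b=cv2.imread("pics/wl.png")
cv2.imwrite("pics/both.png",np.vstack([cv2.resize(a,(400,300)),cv2.resize(b,(400,300))]))
E
```

```text
(no output)
```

View pics/both.png

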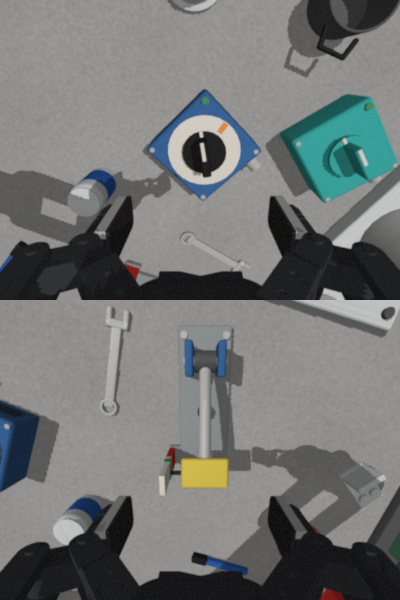

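The dial is at about (326,243) in the full-resolution wrist frame, with the mark at (355,205). The pointer stripe is on the bar, pointing up from about (325,235). The lever's paddle is at (328,275), and the post is to its left.

```bash
python3 - <<'E'
from h import *
Z=np.load("pics/wd.npz",allow_pickle=True);p,d,cm=Z["p"],Z["d"],Z["cm"].item();M=masks(p)
box=(225,140,425,325)
for a,c,s in blobs(M["orange"],box)[:2]: print("orange",a,c,onplane(cm,*c,.075).round(4)); 
for a,c,s in blobs(M["white"],box)[:6]: print("white",a,c,s,onplane(cm,*c,.118).round(4),depthpt(cm,*c,d[int(c[1]),int(c[0])]).round(4))
# disc outline: project hull points of the white+orange blob on z plane
w=((M["white"]|M["orange"])*255).astype(np.uint8);k=np.zeros_like(w);k[box[1]:box[3],box[0]:box[2]]=w[box[1]:box[3],box[0]:box[2]]
cs=max(cv2.findContours(k,cv2.RETR_EXTERNAL,cv2.CHAIN_APPROX_NONE)[0],key=cv2.contourArea)[:,0]
for z in (.073,.075):
    P=np.array([onplane(cm,*c,z)[:2] for c in cs]);(c,r)=cv2.minEnclosingCircle(P.astype(np.float32));print("disc z",z,c,r,"fit",cv2.fitEllipse(P.astype(np.float32)*1000))
# bar by depth: pixels whose world z in 0.108..0.125
vs,us=np.mgrid[box[1]:box[3],box[0]:box[2]];pts=np.array([depthpt(cm,u,v,d[v,u]) for u,v in zip(us.ravel(),vs.ravel())])
b=pts[(pts[:,2]>.110)&(pts[:,2]<.125)&(np.hypot(pts[:,0]-.5,pts[:,1]-.203)<.05)];print("bar n",len(b),b.mean(0),cv2.minAreaRect((b[:,:2]*1000).astype(np.float32)))
np.savetxt("pics/zz.txt",[0])
print("disc z median",np.median(pts[(M["white"][box[1]:box[3],box[0]:box[2]]).ravel()][:,2]))
Z=np.load("pics/wl.npz",allow_pickle=True);p2,d2,cm2=Z["p"],Z["d"],Z["cm"].item();M2=masks(p2)
for n,bx,z in (("yellow",(270,240,390,320),.1257),("blue",(285,50,375,130),.082),("green",(245,220,290,320),.08)):
    for a,c,s in blobs(M2[n],bx,15)[:3]: print(n,a,c,s,onplane(cm2,*c,z).round(4),depthpt(cm2,*c,d2[int(c[1]),int(c[0])]).round(4))
y=(M2["yellow"]*255).astype(np.uint8);y[:240]=0;vv,uu=np.nonzero(y);Y=np.array([depthpt(cm2,u,v,d2[v,u]) for u,v in zip(uu,vv)]);Y=Y[Y[:,2]>.112]
print("pad",Y.mean(0),cv2.minAreaRect((Y[:,:2]*1000).astype(np.float32)))
A=cv2.resize(p[160:330,240:410],None,fx=3,fy=3,interpolation=cv2.INTER_CUBIC);cv2.imwrite("pics/crop2.png",A[:,:,::-1])
E
```

```text
orange 120 [356.05, 204.53] [0.5036 0.2537 0.075 ]
white 5894 [326.06, 236.52] [269, 184, 116, 111] [0.4914 0.2196 0.118 ] [0.4913 0.2196 0.1182]
white 148 [324.69, 243.3] [321, 229, 9, 30] [0.4943 0.2137 0.118 ] [0.494 0.214 0.119]
white 88 [408.28, 261.51] [402, 255, 13, 14] [0.5666 0.246  0.118 ] [0.5998 0.2336 0.041 ]
white 6 [243.33, 239.83] [242, 239, 3, 3] [0.4334 0.172  0.118 ] [0.4344 0.1541 0.0718]
white 5 [410.2, 242.4] [409, 242, 3, 2] [0.5557 0.261  0.118 ] [0.5742 0.2558 0.0716]
white 4 [324.5, 315.25] [323, 315, 4, 2] [0.5385 0.155  0.118 ] [0.5544 0.1347 0.072 ]
disc z 0.073 (0.5042018890380859, 0.2042742818593979) 0.060099124908447266 fit ((504.2376403808594, 204.28009033203125), (118.6439437866211, 118.79645538330078), 12.763786315917969)
disc z 0.075 (0.5037815570831299, 0.20478114485740662) 0.05977446213364601 fit ((503.8171081542969, 204.78692626953125), (118.00199890136719, 118.15367889404297), 12.762185096740723)
bar n 870 [0.50260326 0.20563545 0.1178567 ] ((503.71380615234375, 204.41525268554688), (13.983031272888184, 55.166664123535156), 45.712867736816406)
disc z median 0.0743260826764523
yellow 3423 [327.01, 276.09] [289, 253, 76, 47] [ 0.5809 -0.1869  0.1257] [ 0.5808 -0.1869  0.1253]
blue 771 [354.14, 93.45] [346, 65, 16, 58] [ 0.7398 -0.1693  0.082 ] [ 0.7398 -0.1694  0.0818]
blue 690 [302.47, 92.86] [296, 64, 14, 58] [ 0.7284 -0.1247  0.082 ] [ 0.7284 -0.1247  0.0817]
green 34 [269.06, 256.88] [264, 255, 9, 8] [ 0.5674 -0.1296  0.08  ] [ 0.5696 -0.1299  0.0856]
pad [ 0.58159888 -0.18665713  0.12735703] ((636.6486206054688, -171.11663818359375), (158.67164611816406, 69.14863586425781), 15.154387474060059)
```

View pics/crop2.png

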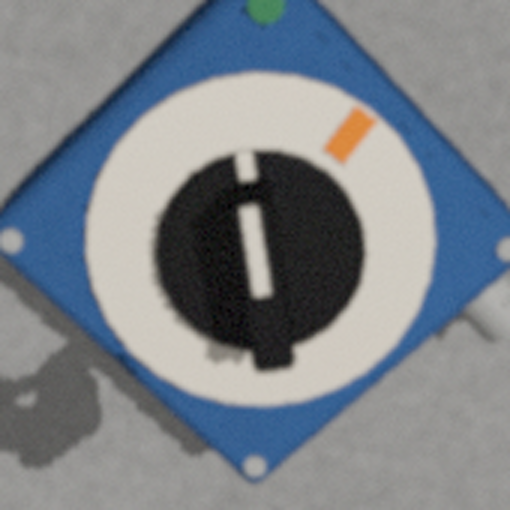

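```bash
python3 - <<'E'
from plant import *
from h import *
a0=np.radians(45.9);a1=np.radians(0.2);P=np.array([.5037,.2046,.089])
move_ptp(P+[0,0,.08],qd(a0))
print(move_linear(P,feed=.08,stop_force=12),read_state()["force"])
print(command_gripper(0.0,40),read_state()["gripper_width"],read_state()["force"],read_state()["ft_torque"])
for a in np.linspace(a0,a1,6)[1:]: move_ptp(P,qd(a))
dwell(.3);s=read_state();R=tcpT(s)[:3,:3];print("yaw",np.degrees(np.arctan2(R[1,1],R[0,1])),s["tcp_pos"],s["force"],s["ft_torque"],s["gripper_width"],s["clock"])
command_gripper(.085);move_linear(P+[0,0,.09],feed=.15)
# view
C=np.linalg.inv(tcpT(read_state()))@camera_model("wrist")["world_from_camera"]
R=R_down(a1);c=R@C[:3,3];d=-R@C[:3,2];z=.26;k=(.075-(z+c[2]))/d[2]
move_ptp(np.array([*(P-c-k*d)[:2],z]),qd(a1));dwell(.2)
cm=camera_model("wrist");p,d=grab_frame("wrist");np.savez("pics/wd2.npz",p=p,d=d,cm=cm)
cv2.imwrite("pics/wd2.png",p[:,:,::-1]);print(read_state()["clock"])
E
cat > meas.py <<'E'
import sys
from h import *
Z=np.load(sys.argv[1],allow_pickle=True);p,d,cm=Z["p"],Z["d"],Z["cm"].item();M=masks(p);box=(205,130,445,345)
m=np.array(blobs(M["orange"],box)[0][1]);m=onplane(cm,*m,.075)
w=((M["white"]|M["orange"])*255).astype(np.uint8);k=np.zeros_like(w);k[box[1]:box[3],box[0]:box[2]]=w[box[1]:box[3],box[0]:box[2]]
cs=max(cv2.findContours(k,cv2.RETR_EXTERNAL,cv2.CHAIN_APPROX_NONE)[0],key=cv2.contourArea)[:,0]
P=np.array([onplane(cm,*c,.0745)[:2] for c in cs]);c,_,_=cv2.fitEllipse(P.astype(np.float32)*1000);c=np.array(c)/1000
vs,us=np.mgrid[box[1]:box[3],box[0]:box[2]];pts=np.array([depthpt(cm,u,v,d[v,u]) for u,v in zip(us.ravel(),vs.ravel())])
b=pts[(pts[:,2]>.110)&(pts[:,2]<.125)&(np.hypot(pts[:,0]-.5037,pts[:,1]-.2046)<.045)]
print("centre",c,"mark",m,np.degrees(np.arctan2(*(m[:2]-c)[::-1])),"bar",cv2.minAreaRect((b[:,:2]*1000).astype(np.float32)))
for a,q,s in blobs(M["white"],box,20)[:4]: print("white",a,q,s,onplane(cm,*q,.118),onplane(cm,*q,.083))
for z,h in ((.118,"bar stripe"),(.083,"disc stripe")):
    pass
cv2.imwrite("pics/crop3.png",cv2.resize(p[box[1]:box[3],box[0]:box[2]],None,fx=2.5,fy=2.5,interpolation=cv2.INTER_CUBIC)[:,:,::-1])
E
python3 meas.py pics/wd2.npz
```

```text
False [-0.05681845 -1.04362496  0.34870827]
False 0.01288643009527913 [-3.37817482 -3.11632131  3.18513477] [-0.40978696  0.49746579 -0.06093303]
yaw 0.18679126029897322 [0.50276684 0.20378369 0.08927143] [-5.42020331 -4.61586152  5.33223636] [-0.59454652  0.66006384 -0.06989199] 0.013566125340217509 8.3833
10.5083
centre [0.50407208 0.20464662] mark [0.50371246 0.25420587 0.075     ] 90.41575614387371 bar ((504.2359619140625, 204.44918823242188), (13.249765396118164, 55.5388298034668), 0.007550530601292849)
white 7581 [323.16, 235.72] [258, 176, 131, 126] [0.50409495 0.2241672  0.118     ] [0.50421232 0.21322519 0.083     ]
white 222 [420.23, 202.39] [409, 196, 23, 13] [0.57780635 0.25113266 0.118     ] [0.58707304 0.2435377  0.083     ]
white 173 [322.95, 243.43] [320, 227, 6, 34] [0.50396696 0.21778951 0.118     ] [0.50406844 0.20605588 0.083     ]
```

View pics/crop3.png

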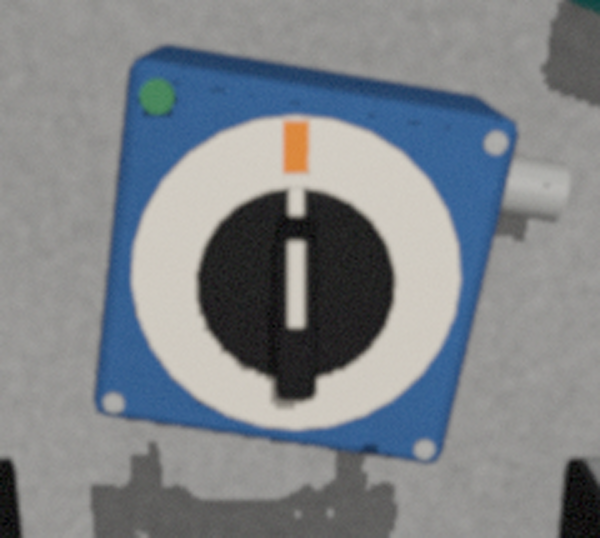

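The dial is set: pointer at about 90.0° and mark at 90.4°, in line in the picture. Next is the paddle. The lever's origin comes out at about (0.5715, -0.189) with yaw 14.5°.

```bash
python3 - <<'E'
from plant import *
from h import *
P=np.array([.5715,-.1892,.0]);q=qd(np.radians(14.5-90))
command_gripper(0.0,40)
move_ptp(P+[0,0,.21],q)
print("t1",move_linear(P+[0,0,.135],feed=.12,stop_force=10),read_state()["force"])
for z in (.115,.10,.090):
    r=move_linear(P+[0,0,z],feed=.04,stop_force=25);dwell(.1);s=read_state();print(z,r,s["tcp_pos"].round(4),s["force"].round(2))
dwell(.2);cm=camera_model("wrist");p,d=grab_frame("wrist");np.savez("pics/wp.npz",p=p,d=d,cm=cm)
p2,d2=grab_frame("scene");np.savez("pics/sp.npz",p=p2,d=d2);t,td=grab_frame("top");np.savez("pics/tp.npz",p=t,d=td)
s=read_state();print(s["tcp_pos"],s["force"],s["clock"])
B=cv2.resize(p2[225:305,220:300],(600,600),interpolation=cv2.INTER_CUBIC);cv2.imwrite("pics/crop4.png",B[:,:,::-1])
E
```

```text
t1 False [ 0.64086098 -0.34252069  1.4061113 ]
0.115 False [ 0.5709 -0.1902  0.117 ] [-4.48 -0.54  7.26]
0.1 False [ 0.5706 -0.1907  0.1022] [-5.83 -1.16  9.61]
0.09 False [ 0.5705 -0.1909  0.0924] [-5.37 -1.81 10.48]
[ 0.57054325 -0.19092148  0.09242713] [-6.50568663 -1.45195251  9.25261517] 15.8583
```

View pics/crop4.png

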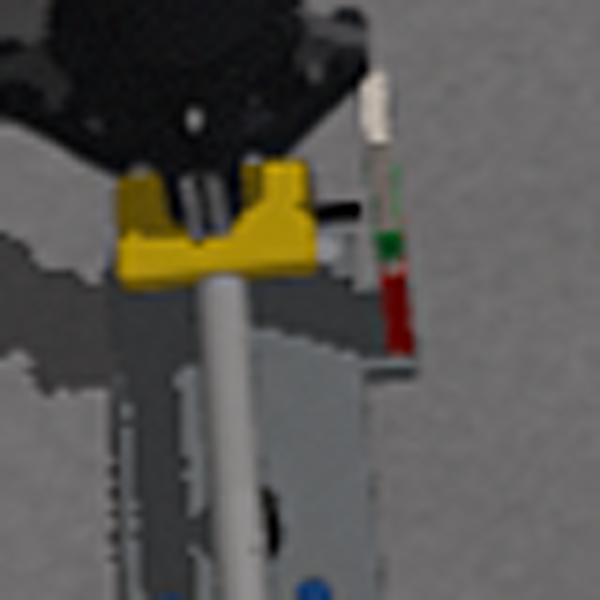

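The scene crop shows the fingers pressing the paddle. The pointer tab is at crop (335,212), and the green on the post's edge is at (390,243) seen obliquely. The arm sags 2.4 mm under load, so I'll correct to z = 0.090 and check the paddle's height by depth.

```bash
python3 - <<'E'
from plant import *
from h import *
P=np.array([.5715,-.1892,.0876])
print(move_linear(P,feed=.03,stop_force=25));dwell(.3)
cs=camera_model("scene");p,d=grab_frame("scene");s=read_state();print(s["tcp_pos"],s["force"],s["clock"])
ct=camera_model("top");t,td=grab_frame("top")
o=np.array([.5715,-.1892]);c,sn=np.cos(np.radians(14.5)),np.sin(np.radians(14.5));RT=np.array([[c,sn],[-sn,c]])
for nm,cm,im,dd,bx in (("scene",cs,p,d,(225,235,285,275)),("top",ct,t,td,(345,190,415,255))):
    M=masks(im)
    for n in ("yellow","green","red","black"):
        k=np.zeros(im.shape[:2],bool);k[bx[1]:bx[3],bx[0]:bx[2]]=M[n][bx[1]:bx[3],bx[0]:bx[2]];v,u=np.nonzero(k)
        if len(u)<3: continue
        Q=np.array([depthpt(cm,a,b,dd[b,a]) for a,b in zip(u,v)]);L=np.c_[(Q[:,:2]-o)@RT.T,Q[:,2]]
        if n=="black": L=L[(L[:,1]>.037)&(L[:,1]<.056)&(L[:,2]<.12)]
        if n=="yellow":
            top=L[np.abs(L[:,2]-.09)<.006]
            if len(top)>5:
                A=np.c_[top[:,:2],np.ones(len(top))];print(nm,"top plane slope x,y,z0",np.linalg.lstsq(A,top[:,2],rcond=None)[0].round(4),len(top),top.min(0).round(3),top.max(0).round(3))
        if len(L): print(nm,n,len(L),"mean",L.mean(0).round(4),"z pct",np.percentile(L[:,2],[5,25,50,75,95]).round(4))
E
```

```text
False
[ 0.57056747 -0.19094597  0.09019312] [-6.69255968 -1.87722825 10.00724768] 16.4583
scene top plane slope x,y,z0 [-0.0339 -0.0081  0.0897] 182 [-0.023 -0.032  0.085] [0.022 0.034 0.095]
scene yellow 184 mean [0.0104 0.008  0.0949] z pct [0.0865 0.0879 0.0892 0.0908 0.0932]
scene green 8 mean [0.0048 0.0607 0.0756] z pct [0.0302 0.0805 0.0838 0.0905 0.0916]
scene red 32 mean [0.0116 0.0605 0.0409] z pct [0.0175 0.0297 0.043  0.0532 0.0617]
scene black 16 mean [-0.0091  0.0449  0.0654] z pct [0.0093 0.0638 0.0825 0.0844 0.087 ]
top top plane slope x,y,z0 [ 0.0103 -0.0025  0.0904] 116 [-0.026 -0.031  0.084] [-0.005  0.033  0.096]
top yellow 123 mean [-0.0178  0.0114  0.09  ] z pct [0.0847 0.088  0.0902 0.0924 0.095 ]
top black 6 mean [-0.0023  0.0411  0.0854] z pct [0.0813 0.0851 0.0863 0.0869 0.0875]
```

The paddle top is level at 0.090 m in both views, which is mid-green, with about 10 N of push. I'll make one final check that the dial and loose objects haven't moved, then hand in.

```bash
python3 - <<'E'
from plant import *
from h import *
t0=np.load("pics/top0.npz")["p"];t,_=grab_frame("top");g=lambda x:cv2.cvtColor(x,cv2.COLOR_RGB2GRAY).astype(int)
D=np.abs(g(t)-g(t0))
for n,(x,y,r) in dict(can=(302,298,15),wrench=(305,188,30),cup=(105,240,25),dome=(148,324,22),wheel=(482,288,22),bracket=(504,223,20),marker=(422,326,25),teal=(175,180,35),dial=(226,253,30)).items():
    print(n,(D[y-r:y+r,x-r:x+r]>40).sum(),end="; ")
s=read_state();print(s["tcp_pos"],s["force"],s["clock"])
sign_off()
E
```

```text
can 0; wrench 0; cup 0; dome 0; wheel 424; bracket 27; marker 1288; teal 0; dial 111; [ 0.57054993 -0.19097701  0.0902177 ] [-6.58572079 -1.18996431 10.29077916] 16.5583
the job is handed in; nothing more can be done
```

```bash
python3 -c "
import numpy as np,cv2;cv2.imwrite('pics/tp.png',np.load('pics/tp.npz')['p'][:,:,::-1])"
```

```text
(no output)
```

View pics/tp.png

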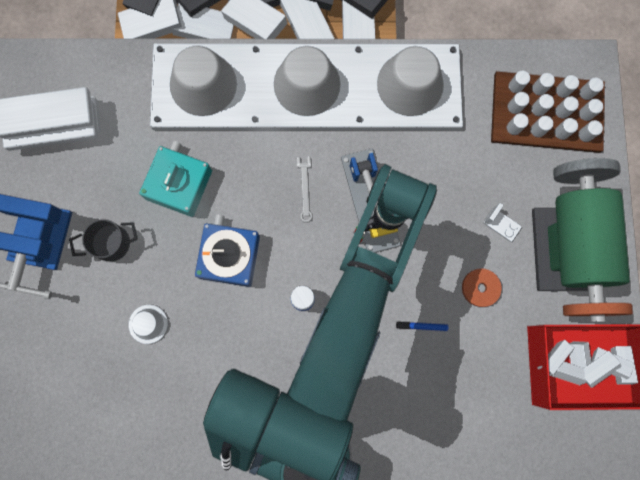

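The job is handed in, with the dial set to the mark and the paddle held down in the middle of the green. It took about 16.6 s on the robot's clock.

- **Dial:** I gripped the dial's bar on the blue box and turned it clockwise by about 0.80 rad. After release, a wrist picture showed the pointer at about 90.0° and the orange mark at 90.4°.
- **Paddle:** I then pressed it down with the closed gripper, correcting for about 2.4 mm of arm sag. At hand-in the tool tip was at z = 0.0902 m with about 10 N of push. Just before that, depth in two views put the paddle top level at 0.0897 and 0.0904 m, against 0.090 m for mid-green. It never went below that, so it stayed clear of the red.
- **Pointer check:** I inferred the black pointer's position from the paddle's height, plus a few noisy depth pixels at about 0.083–0.086 m. From the camera's slanted angle it could not be read straight off the green band.
- **Other objects:** The can, wrench, cup, dome and turquoise box showed no change in the top view. The automatic check flagged the marker (most), the wheel and the bracket (slightly). A top picture from the first press, under a second before hand-in, shows all three where they were. The arm's shadow falls across the marker and the wheel's edge and probably explains those flags.

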